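# Rub down the border of a parcel label

### The arm

A 6-joint arm with a two-finger parallel gripper is mounted at the origin on a cart in front of the work surface, level with it; the furniture and walls round the work are solid. World frame = base frame: x ahead of the robot, y to its left, z up, the work surface at z = 0. Lengths are in m, angles in rad, forces in N, time in s.
With the tool pointing down it reaches from about 0.25 to 0.775 m from the base axis. Payload 4 kg.
Tool frame: the origin (TCP) lies at the centre of the arm's flange, where the gripper is bolted on; the fingertips stand 199 mm ahead of it and the grasp point (between the pads) lies 180 mm ahead of it (robot.tcp_to_tips is the distance from the TCP to the fingertips, in m); z points along the fingers, y is the line along which they close (so a half turn about z gives the same grasp; the last joint's range is limited). The gripper opens to 94 mm and grips with 3 to 60 N. Pads are 16 mm wide; open, the fingers measure 119 mm over their backs; the gripper's body (75 mm by 177 mm) begins 78 mm behind the grasp point.
Start: joints at [1.016, 0.087, 1.371, -0, 1.684, -0.103], TCP at [0.24, 0.495, 0.405] pointing down, gripper open.
Joint ranges: [-3.1, 3.1], [-0.76, 2.03], [0.27, 2.55], [-1.08, 4.22], [0.17, 2.65], [-2.57, 2.57]. Speed limits (rad/s): [2.79, 2.79, 3.14, 3.14, 3.14, 3.14].

### API

Orientations are given as [roll, pitch, yaw] about the fixed x, y, z axes, in that order (R = Rz(yaw) Ry(pitch) Rx(roll)).
In Python, from bench import telemetry, snapshot, ticket, robot gives the robot as it stands.
- The arm moves only by the tool apply_moves, never from a script. Its argument "moves" is a list that holds one entry, the list of rows, each a list of 5 numbers: the shift along the tool's x, y, z in units of 50 mm (1.0 is 50 mm), then the turn about the tool's z in units of 10 degrees (1.0 is 10 degrees), then the closure, from 0 (fully open) to 1 (shut). A call has 1 to 10 rows; each row is the pose to reach, as a shift and turn from the pose commanded when the call began, along the tool's axes at that moment; what a row does not reach only later rows make up. A row lasts 1/8 s, in which the tool goes at most 62.5 mm and 10.7 degrees, less where a joint would pass 70% of its speed; a pose out of reach is approached as far as the arm can. A call with a gripper value outside its range is refused whole. The fingers move at their own pace and stop on an object; the grip force is fixed at half the most. Time passes only in rows, so rows that repeat a pose let the fingers close. It gives the time, the measured TCP pose, the force, the opening and the grip force at its end, in the units of the state.
- telemetry.get_obs(): the state, without advancing time (a new reading comes with each control period).
- snapshot(name): name is "scene" or "top" or "wrist"; returns a dict with "image" (420x560x3 uint8, red, green, blue), "fovy" (degrees; the focal length in pixels is half the picture's height over the tangent of half this angle, whatever the lens; pixels are square), "cx", "cy" (the principal point, pixels), "R" (3x3) and "t" (3): a world point X has camera coordinates R X + t. Camera axes: x right, y down, z forward; pixel columns grow to the right and rows downward; lengths in m; the calibration is good to about 2 mm. A picture is of the moment at which its call begins. There is no depth.
- ticket.close_job(): hands the job in; it is judged then, once.
The state is a dict: "time": time; "joint_positions": joint angles; "qvel": joint speeds; "joint_torque": joint torques, N m; "tool_pos": TCP position; "ee_rot": TCP orientation; "wrist_force": force on the tool from outside, world axes, zero at the start; "wrist_torque": the same for the moment, N m; "width": finger opening in m; "finger_force": force on a finger pad.
Only numpy, scipy, OpenCV 4.12 (cv2) and the standard library are available. Lean on these libraries where they do the work, as an engineer would, in place of code of your own. Each camera call takes 0.05 s, during which the arm holds its last target. There are 200 camera calls.

### The job

Rub down the orange L-shaped border of the label on the parcel's lid: set your closed fingertips gently on the black dot and run them along the border, lightly pressing all the way, round the bend to the end of the short leg, then take the hand away. Only touch the parcel, do not crush, lift or shove it, and leave the tape measure, the glue stick and the small carton where they are.

Things in the scene. Friction and masses are not known exactly. Their poses are not given: they have to be found in the camera images.
- parcel: heavy loose cardboard parcel, about 4 kg, 270 x 200 x 75 mm, with a slip-over lid; origin at the centre of its underside, x along the 270 mm side, y along the 200 mm side, z up. On the lid a centred white label, 190 x 114 mm, with an orange L-shaped border strip 24 mm wide, 2.5 mm above the lid (top 77.5 mm above the bench): long leg along the label's +y edge, short leg along its +x edge
- lid (a joint): how far the lid is pressed down, m: 0 at rest, 0.008 fully down; it gives level and as a whole, begins to sink at about 1 N, needs about 1.3 N more per mm (about 11 N fully down) and rises by itself when let go
- bend (a point): point on the top of the strip where the middle lines of the two legs meet, at parcel x 83, y 45 mm; the dot lies at parcel x -70, y 45
- finish (a point): point on the middle of the strip, on top, 12 mm short of the end of the short leg; at parcel x 83, y -45 mm, 90 mm from the bend
- border1: section 1 of 6 of the orange strip, counted from the dot, fixed to the lid, mm: 50 long, 24 wide; the round black dot (16 across) lies at its centre, which is 25 mm from the end of the border; origin at the centre of its top face, axes those of the parcel. The sections join without a gap. Closed fingers touch one or two at a time; spread fingers may touch later ones too early
- border2: section 2 of 6 of the orange strip, counted from the dot, fixed to the lid, mm: 45 long, 24 wide; origin at the centre of its top face, axes those of the parcel. The sections join without a gap. Closed fingers touch one or two at a time; spread fingers may touch later ones too early
- border3: section 3 of 6 of the orange strip, counted from the dot, fixed to the lid, mm: 45 long, 24 wide; origin at the centre of its top face, axes those of the parcel. The sections join without a gap. Closed fingers touch one or two at a time; spread fingers may touch later ones too early
- border4: section 4 of 6 of the orange strip, counted from the dot, fixed to the lid, mm: 50 long, 24 wide, with the bend at its far end; origin at the centre of its top face, axes those of the parcel. The sections join without a gap. Closed fingers touch one or two at a time; spread fingers may touch later ones too early
- border5: section 5 of 6 of the orange strip, counted from the dot, fixed to the lid, mm: 58 long, 24 wide, first of the short leg; origin at the centre of its top face, axes those of the parcel. The sections join without a gap. Closed fingers touch one or two at a time; spread fingers may touch later ones too early
- border6: section 6 of 6 of the orange strip, counted from the dot, fixed to the lid, mm: 32 long, 24 wide, last of the short leg, its far edge being the end of the border; origin at the centre of its top face, axes those of the parcel. The sections join without a gap. Closed fingers touch one or two at a time; spread fingers may touch later ones too early
- tape_measure: loose yellow pocket tape measure standing on its edge, 42 x 76 mm, 67 mm high, bystander; origin at the centre of its underside
- glue_stick: loose upright glue stick with green cap, 27 across, 88 mm high, bystander; origin at the centre of its underside
- small_box: loose small taped carton, 103 x 77 x 57 mm, bystander; origin at the centre of its underside

How it is judged:
By the outcome, as a careful person would: the job done as asked, in the order asked, and still so for the second after the job is handed in, with the robot touching nothing.
It also fails if it takes over 45 s, if anything falls off the work surface, if the arm or the gripper's body presses on something with over 40 N, if the wrist force passes 120 N, or if a joint passes its speed limit or range.

## Working session

There is one attempt and no reset: what is moved stays moved. The work goes in short steps, Python scripts to look and compute and a tool call to move; the robot and the scene stay as the last step left them, time stands still between calls to the robot, and variables do not carry over. Pictures are saved under pics/ and viewed, at most 10 in all, crops included, and the job is handed in when it is done.

Besides the shell and the picture viewer there is one more tool, called after "Request:" by a JSON object that holds its "fn" and its "kwargs", one argument or row to a line. apply_moves: Moves the arm, as the interface text tells. Its arguments: {"type":"object","properties":{"moves":{"type":"array","items":{"type":"array","items":{"type":"array","items":{"type":"number"}}}}},"required":["moves"]}

```bash
mkdir -p pics
cat > h.py <<'E'
import numpy as np, cv2
from bench import telemetry, snapshot, ticket, robot
def snap(name,fn=None):
    s=snapshot(name)
    if fn: cv2.imwrite('pics/'+fn,cv2.cvtColor(s['image'],cv2.COLOR_RGB2BGR))
    return s
def ray(s,uv,z):
    h=s['image'].shape[0]; f=h/2/np.tan(np.radians(s['fovy'])/2)
    R=np.array(s['R']);t=np.array(s['t'])
    d=R.T@np.array([(uv[0]-s['cx'])/f,(uv[1]-s['cy'])/f,1]); c=-R.T@t
    return c+d*(z-c[2])/d[2]
def orange(s):
    hsv=cv2.cvtColor(np.ascontiguousarray(s['image']),cv2.COLOR_RGB2HSV)
    return cv2.inRange(hsv,(5,140,120),(18,255,255))
E
python3 - <<'E'
from h import *
a=snap('top','top1.png'); b=snap('scene','scene1.png')
o=telemetry.get_obs(); print({k:np.round(o[k],4) for k in o}, robot.tcp_to_tips)
E
```

```text
{'time': np.float64(0.1), 'joint_positions': array([ 1.0159,  0.0879,  1.372 , -0.    ,  1.6836, -0.1031]), 'qvel': array([ 0.0001, -0.0017, -0.0043, -0.0008, -0.0001, -0.0005]), 'joint_torque': array([ 1.10000e-03, -3.41252e+01, -3.03303e+01,  7.19000e-02,
        3.04000e-02, -1.00000e-04]), 'tool_pos': array([0.2401, 0.4947, 0.4037]), 'ee_rot': array([-3.1397e+00, -2.0000e-04,  2.6898e+00]), 'wrist_force': array([0.5145, 0.0342, 0.286 ]), 'wrist_torque': array([ 0.0103, -0.0487,  0.0281]), 'finger_force': np.float64(0.0), 'width': np.float64(0.0941)} 0.1992
```

View pics/top1.png

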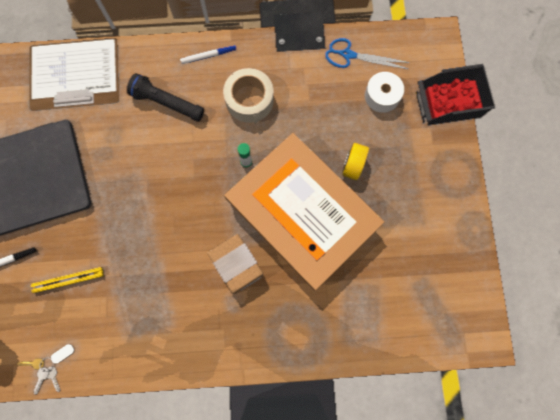

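View pics/scene1.png

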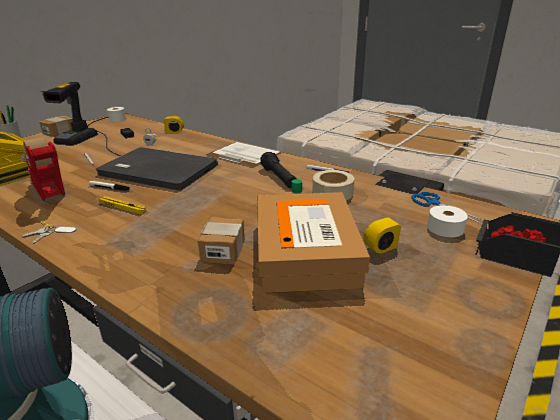

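The top view shows the dot at about (312,247), the bend near (265,190) and the end of the short leg near (297,165). The glue stick is at (245,155), the tape measure at (356,160) and the carton at (236,262).

```bash
cat >> h.py <<'E'
def measure(s,z=.0775,roi=None):
    m=orange(s)
    if roi: q=np.zeros_like(m); q[roi[1]:roi[3],roi[0]:roi[2]]=255; m&=q
    n,l,st,_=cv2.connectedComponentsWithStats(m); k=1+np.argmax(st[1:,4]); m=(l==k).astype(np.uint8)
    c=max(cv2.findContours(m,0,2)[0],key=cv2.contourArea)
    P=np.array([ray(s,p[0]+0.0,z)[:2] for p in c],np.float32)
    return st[k],P
E
cat > m1.py <<'E'
from h import *
import sys
s=snap(sys.argv[1]); roi=eval(sys.argv[2]) if len(sys.argv)>2 else None
st,P=measure(s,.0775,roi); print(st)
r=cv2.minAreaRect(P*1000); print(r)   # L hull's box = label-corner box
bp=cv2.boxPoints(r)
print(np.round(bp), [round(float(np.min(np.linalg.norm(P*1000-b,axis=1))),1) for b in bp])
E
python3 m1.py top "(230,150,340,270)"
python3 - <<'E'
from h import *
s=snap('top')
for n,uv,z in [('dot',(312,247),.0775),('bend',(265,190),.0775),('end',(297,165),.0775),('glue',(244,150),.088),('tape',(358,150),.067),('carton',(233,254),.057)]: print(n,np.round(ray(s,uv,z),3))
E
```

```text
[ 250  157   76  105 1755]
((583.4713745117188, -68.01229858398438), (201.78172302246094, 120.8346939086914), 37.19404220581055)
[[ 467.  -81.]
 [ 540. -177.]
 [ 700.  -55.]
 [ 627.   41.]] [10.2, 86.4, 5.6, 5.8]
dot [ 0.503 -0.082  0.078]
bend [0.628 0.005 0.078]
end [ 0.677 -0.065  0.078]
glue [0.714 0.043 0.088]
tape [ 0.705 -0.198  0.067]
carton [0.502 0.079 0.057]
```

Request:
{"fn": "apply_moves", "kwargs": {
  "moves": [
    [[-1,-0.73,0,0.4,1],[-2,-1.45,0,0.8,1],[-3,-2.18,0,1.2,1],[-4,-2.9,0,1.6,1],[-5,-3.63,0,2,1],[-6,-4.36,0,2.4,1],[-7,-5.1,0,2.7,1],[-8.5,-6.2,0,2.7,1],[-9.5,-6.9,0,2.7,1],[-10,-7.27,0,2.7,1]]
  ]
}}

```text
time: 1.45
tool_pos: [0.5318, -0.0526, 0.4045]
ee_rot: [3.141, -0.0, 2.218]
wrist_force: [0.1, 0.2, -0.1]
width: 0.0003
finger_force: 0.0
```

Request:
{"fn": "apply_moves", "kwargs": {
  "moves": [
    [[0,0,0,0,1],[0,0,0,0,1],[0,0,0,0,1]]
  ]
}}

```text
time: 1.82
tool_pos: [0.5308, -0.0493, 0.4049]
ee_rot: [3.141, -0.0, 2.22]
wrist_force: [-0.1, 0.3, 0.2]
width: 0.0005
finger_force: 0.0
```

```bash
python3 - <<'E'
from h import *
o=telemetry.get_obs(); print({k:np.round(o[k],4) for k in ['time','tool_pos','ee_rot','wrist_force','width']})
snap('wrist','w1.png')
E
python3 m1.py wrist
```

```text
{'time': np.float64(1.825), 'tool_pos': array([ 0.5308, -0.0493,  0.4049]), 'ee_rot': array([ 3.1412e+00, -2.0000e-04,  2.2204e+00]), 'wrist_force': array([-0.1054,  0.3203,  0.2158]), 'width': np.float64(0.0005)}
[ 205  193  202  112 6951]
((585.9530639648438, -69.07386016845703), (191.3853302001953, 115.78804779052734), 39.88932418823242)
[[ 475.  -86.]
 [ 550. -175.]
 [ 697.  -52.]
 [ 622.   37.]] [1.0, 91.3, 1.3, 1.4]
```

View pics/w1.png

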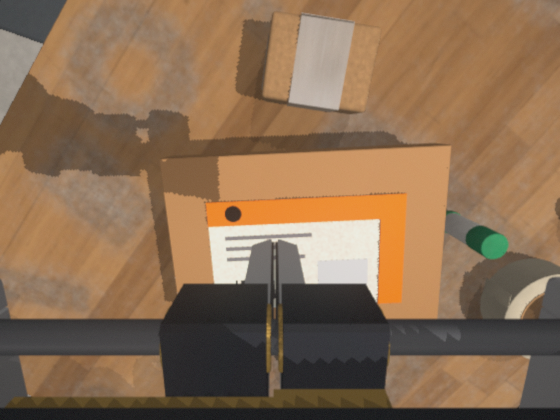

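The wrist view shows the whole L: dot at (233,214), outer bend corner at (405,195), end of the short leg at (390,303). The label comes out at 191 x 116 mm with yaw 39.9°, which fits its known size. Now going above the dot.

Request:
{"fn": "apply_moves", "kwargs": {
  "moves": [
    [[-0.15,-0.8,0.5,-0.27,1],[-0.15,-0.8,1.2,-0.27,1],[-0.15,-0.8,1.8,-0.27,1],[-0.15,-0.8,2.1,-0.27,1],[-0.15,-0.8,2.1,-0.27,1],[-0.15,-0.8,2.1,-0.27,1],[-0.15,-0.8,2.1,-0.27,1]]
  ]
}}

```text
time: 2.8
tool_pos: [0.5044, -0.0806, 0.3013]
ee_rot: [3.14, 0.002, 2.266]
wrist_force: [-0.7, 0.3, 0.1]
width: 0.0002
finger_force: 0.0
```

Run:
```python
from h import *
o=telemetry.get_obs(); print({k:np.round(o[k],4) for k in ['time','tool_pos','ee_rot','wrist_force','width']})
a=np.radians(39.9);R=np.array([[np.cos(a),-np.sin(a)],[np.sin(a),np.cos(a)]])
print((R.T@(o['tool_pos'][:2]-[.586,-.069]))*1000)
s=snap('wrist','w2.png'); print(ray(s,(233,214),.0775))
```

```text
{'time': np.float64(2.8), 'tool_pos': array([ 0.5044, -0.0806,  0.3013]), 'ee_rot': array([3.1399e+00, 2.4000e-03, 2.2659e+00]), 'wrist_force': array([-0.6505,  0.2773,  0.0817]), 'width': np.float64(0.0002)}
[-70.08420746  43.44789335]
[ 0.47235657 -0.08252403  0.0775    ]
```

View pics/w2.png

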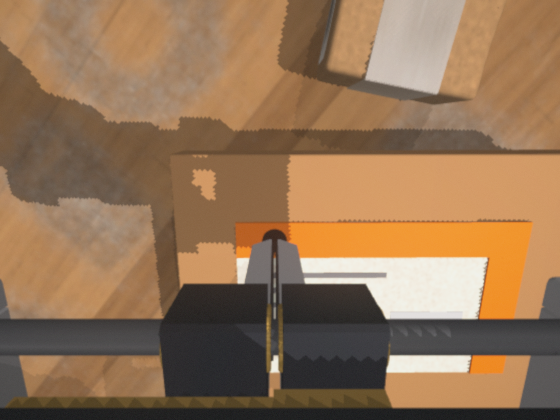

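The tips hang right over the dot at about (275,238). Lowering gently.

Request:
{"fn": "apply_moves", "kwargs": {
  "moves": [
    [[0.03,0,0.2,0,1],[0.03,0,0.35,0,1],[0.03,0,0.42,0,1],[0.03,0,0.45,0,1],[0.03,0,0.47,0,1],[0.03,0,0.49,0,1],[0.03,0,0.5,0,1],[0.03,0,0.5,0,1],[0.03,0,0.5,0,1]]
  ]
}}

```text
time: 3.98
tool_pos: [0.5029, -0.0795, 0.2749]
ee_rot: [3.142, 0.0, 2.266]
wrist_force: [-3.1, 0.6, 3.5]
width: 0.0007
finger_force: 1.8
```

Contact is good: 3.5 N, tips about 1.8 mm below rest. Starting along the long leg.

Request:
{"fn": "apply_moves", "kwargs": {
  "moves": [
    [[0,0.06,0,0,1],[0,0.16,0,0,1],[0,0.28,0,0,1],[0,0.4,0,0,1],[0,0.52,0,0,1],[0,0.64,0,0,1],[0,0.74,0,0,1],[0,0.8,0,0,1]]
  ]
}}

```text
time: 4.97
tool_pos: [0.5339, -0.0536, 0.2747]
ee_rot: [-3.142, -0.0, 2.266]
wrist_force: [-2.2, -1.9, 3.3]
width: 0.0004
finger_force: 1.9
```

Request:
{"fn": "apply_moves", "kwargs": {
  "moves": [
    [[0,0.1,0,0,1],[0,0.22,0,0,1],[0,0.34,0,0,1],[0,0.46,0,0,1],[0,0.58,0,0,1],[0,0.7,0,0,1],[0,0.82,0,0,1],[0,0.94,0,0,1],[0,1.06,0,0,1],[0,1.16,0,0,1]]
  ]
}}

```text
time: 6.22
tool_pos: [0.5785, -0.0165, 0.2747]
ee_rot: [3.141, -0.0, 2.266]
wrist_force: [-1.9, -2.2, 3.7]
width: 0.0004
finger_force: 1.9
```

Run:
```python
from h import *
o=telemetry.get_obs();a=np.radians(39.9);R=np.array([[np.cos(a),-np.sin(a)],[np.sin(a),np.cos(a)]])
print((R.T@(o['tool_pos'][:2]-[.586,-.069]))*1000,o['tool_pos'][2],o['wrist_force'])
snap('wrist','w3.png')
```

```text
[27.96095801 45.11914423] 0.2746801397257306 [-1.8726143  -2.17269519  3.70723252]
```

View pics/w3.png

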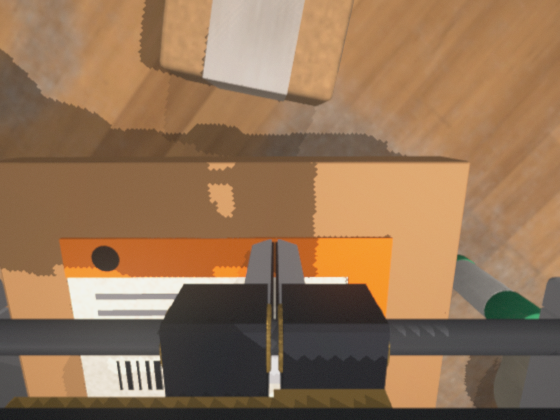

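The strip is still straight under the fingers and centred: its edge is at row 238 and the fingers' front at row 243. Dot at (105,258), far edge at column 390, so the parcel has not shifted. On to the bend.

Request:
{"fn": "apply_moves", "kwargs": {
  "moves": [
    [[0,0.12,0,0,1],[0,0.25,0,0,1],[0,0.38,0,0,1],[0,0.51,0,0,1],[0,0.64,0,0,1],[0,0.77,0,0,1],[0,0.9,0,0,1],[0,1.02,0,0,1],[0,1.1,0,0,1],[0,1.1,0,0,1]]
  ]
}}

```text
time: 7.52
tool_pos: [0.6208, 0.0189, 0.2748]
ee_rot: [3.14, 0.0, 2.266]
wrist_force: [-0.6, -0.2, 3.3]
width: 0.0008
finger_force: 1.9
```

Request:
{"fn": "apply_moves", "kwargs": {
  "moves": [
    [[-0.06,0,0,0,1],[-0.16,0,0,0,1],[-0.28,0,0,0,1],[-0.4,0,0,0,1],[-0.52,0,0,0,1],[-0.64,0,0,0,1],[-0.76,0,0,0,1],[-0.86,0,0,0,1],[-0.92,0,0,0,1]]
  ]
}}

```text
time: 8.65
tool_pos: [0.6501, -0.0171, 0.2746]
ee_rot: [-3.142, -0.0, 2.265]
wrist_force: [-2.8, 2.8, 4.1]
width: 0.0004
finger_force: 1.9
```

Run:
```python
from h import *
o=telemetry.get_obs();a=np.radians(39.9);R=np.array([[np.cos(a),-np.sin(a)],[np.sin(a),np.cos(a)]])
print((R.T@(o['tool_pos'][:2]-[.586,-.069]))*1000,o['tool_pos'][2],o['wrist_force'])
snap('wrist','w4.png')
```

```text
[82.45436401 -1.32113517] 0.27463154815482604 [-2.76175759  2.7643673   4.09220497]
```

View pics/w4.png

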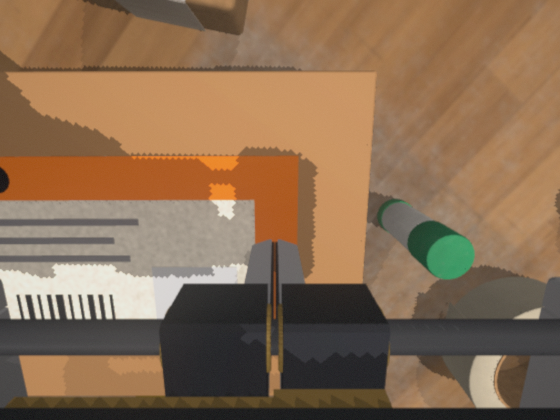

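Fingers are centred on the short leg (strip in columns 255–299, fingers at 275). Finishing, then lifting straight up.

Request:
{"fn": "apply_moves", "kwargs": {
  "moves": [
    [[-0.12,0,0,0,1],[-0.24,0,0,0,1],[-0.36,0,0,0,1],[-0.48,0,0,0,1],[-0.6,0,0,0,1],[-0.72,0,0,0,1],[-0.83,0,0,0,1],[-0.91,0,0,0,1],[-0.91,0,0,0,1],[-0.91,0,0,0,1]]
  ]
}}

```text
time: 9.95
tool_pos: [0.6793, -0.0522, 0.2749]
ee_rot: [3.141, 0.002, 2.265]
wrist_force: [-0.5, -0.7, 3.8]
width: 0.0005
finger_force: 1.8
```

Run:
```python
from h import *
o=telemetry.get_obs();a=np.radians(39.9);R=np.array([[np.cos(a),-np.sin(a)],[np.sin(a),np.cos(a)]])
print((R.T@(o['tool_pos'][:2]-[.586,-.069]))*1000,o['tool_pos'][2],o['wrist_force'])
```

```text
[ 82.31469088 -46.93179013] 0.2748997517959152 [-0.52495302 -0.65012955  3.7644641 ]
```

Request:
{"fn": "apply_moves", "kwargs": {
  "moves": [
    [[0,0,-0.1,0,1],[0,0,-0.4,0,1],[0,0,-1,0,1],[0,0,-1.8,0,1],[0,0,-2.5,0,1],[0,0,-2.5,0,1],[0,0,-2.5,0,1],[0,0,-2.5,0,1]]
  ]
}}

```text
time: 10.95
tool_pos: [0.6789, -0.0518, 0.3969]
ee_rot: [-3.139, -0.003, 2.266]
wrist_force: [0.0, 0.8, 0.1]
width: 0.0001
finger_force: 0.0
```

Run:
```python
from h import *
o=telemetry.get_obs(); print(o['tool_pos'],o['wrist_force'])
snap('scene','scene2.png')
```

```text
[ 0.67891669 -0.05178785  0.39688164] [0.02880183 0.76882845 0.12458109]
```

View pics/scene2.png

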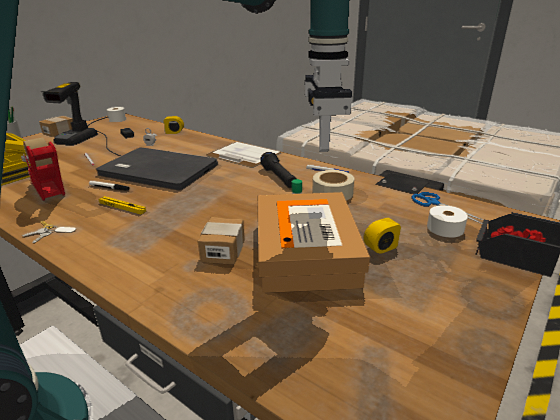

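The hand is clear, with the fingertips at (325,148). The parcel, carton, tape measure and glue stick are at the same pixels as in the first picture.

```bash
python3 -c "
from bench import ticket
print(ticket.close_job())"
```

```text
the job is handed in; nothing more can be done
None
```

The job is handed in: I rubbed the border from the dot, round the bend and past the finish point, with 3.3–4.1 N readings along the way. The hand is now clear, and the parcel and the other three objects look unmoved.

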